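# Find and push out the unbonded barrel of a sign plate

## Robot

A 7-joint arm with a two-finger parallel gripper is mounted at the origin on the work surface. World frame = base frame: x ahead of the robot, y to its left, z up, the work surface at z = 0. Lengths are in m, angles in rad, forces in N, time in s.
With the tool pointing down it reaches from about 0.35 to 0.9 m from the base axis. Payload 8.1 kg.
Tool frame: the origin (TCP) lies midway between the tips of the shut fingers; the grasp point (between the pads) lies behind it (arm.tcp_to_grasp is the z of the grasp point in the tool frame, in m); z points along the fingers, y is the line along which they close (so a half turn about z gives the same grasp; the last joint's range is limited). The gripper opens to 92 mm and grips with 3 to 60 N. Pads are 19 mm wide; open, the fingers measure 130 mm over their backs; the gripper's body (75 mm by 190 mm) begins 47 mm behind the grasp point.
Start: joints at [-1.241, 0.434, 0.025, 1.573, -0.012, 1.134, -0.075], TCP at [0.262, 0.567, 0.227] pointing down, gripper open.
Joint ranges: [-2.62, 2.62], [-0.44, 2.09], [-1.27, 1.32], [0.08, 2.57], [-1.32, 4.46], [0.12, 2], [-2.74, 2.74]. Speed limits (rad/s): [2.22, 2.22, 3.01, 3.01, 3.14, 3.14, 3.14].

## Interface

Orientations are given as a rotation vector (axis times angle).
In Python, from cell import readout, vision, arm gives the robot as it stands.
- The arm moves only by the tool carry_out, never from a script. Its argument "increments" is one flat list of numbers, 6 for each row, row after row: the shift along the world's x, y, z in mm, then the turn, a rotation vector about the world's x, y, z in rad. In form: [tx, ty, tz, wx, wy, wz, tx, ty, tz, wx, wy, wz, ...]. A call has 1 to 20 rows; each row shifts and turns the commanded pose from where the row before left it; what a row does not reach is not made up. A row lasts 1/8 s, in which the tool goes at most 62.5 mm and 10.7 degrees, less where a joint would pass 70% of its speed; a pose out of reach is approached as far as the arm can. A call with a gripper value outside its range is refused whole. "grip" is the closure, from 0 (fully open) to 1 (shut), set as the call begins (left out, the last holds). The fingers move at their own pace and stop on an object; "newtons" is the grip in N (left out, the last holds). Time passes only in rows, so rows that do not move let the fingers close. It gives the time, the measured TCP pose, the force, the opening and the grip force at its end, in the units of the state.
- readout.observe(): the state, without advancing time (a new reading comes with each control period).
- vision.get_image(name): name is "scene" or "top" or "wrist"; returns the picture (400x640x3 uint8, red, green, blue); there is no depth.
- vision.calibration(name): a dict with "fov_y" (degrees; the focal length in pixels is half the picture's height over the tangent of half this angle, whatever the lens; pixels are square), "cx", "cy" (the principal point, pixels), "k1" (the pictures are not rectified: a ray, as slopes to the right and down, at radius r is drawn at 1 + k1 r^2 times it, then the intrinsics apply), "pose" (4x4, takes a point from camera to world coordinates). Camera axes: x right, y up, looking along -z (the intrinsics and any distortion apply to the point x, -y, -z); pixel columns grow to the right and rows downward; lengths in m; the calibration is good to about 2 mm. A picture is of the moment at which its call begins: read the wrist's pose just before it. calibration takes no time and is no camera call; for the wrist camera it gives the pose at the moment of the call.
- arm.sign_off(): hands the job in; it is judged then, once.
The state is a dict: "clock": time; "joints": joint angles; "dq": joint speeds; "joint_efforts": joint torques, N m; "position": TCP position; "ee_rot": TCP orientation; "force": force on the tool from outside, world axes, zero at the start; "ft_torque": the same for the moment, N m; "width": opening from 0.0 (shut) to 1.0 (fully open); "gripper_force": force on a finger pad.
Only numpy, scipy, OpenCV 4.12 (cv2) and the standard library are available. Lean on these libraries where they do the work, as an engineer would, in place of code of your own. Each camera call takes 0.05 s, during which the arm holds its last target. There are 200 camera calls.

## Task

One of the three brass barrels in the sign plate on the cradle was never bonded and is only stuck. Take the drift out of its stand, feel through the access holes in the backing rail which barrel gives way for good - press gently, without tearing the two good bonds, which are springy - and push that one out until it stands on the base board. Then put the drift back in its stand, fully home, and leave the spare barrel, tape roll and jar where they are.

Things in the scene. Friction and masses are not known exactly. Their poses are not given: they have to be found in the camera images.
- cradle: Fixed cradle; origin under its middle, y along its length. Plywood base board 110 x 290 x 15 mm; end cheeks carry a clear sign plate 54 wide, 8 mm thick, face down with an aluminium rail 34 wide, 274 long, 18 thick on its back, the rail's top face 79 mm above the table. Clamp bars at the rail's ends, 128 mm from the middle, rise 22 mm above the rail.
- hole_right (a point): Mouth centre, on the rail's top face, of the access hole at the cradle's -y end. Three vertical round holes, 15 mm in diameter, 70 mm apart along the rail.
- hole_middle (a point): Mouth centre of the middle access hole. Under each hole a solid brass barrel (16 mm diameter, 30 mm long, upright) sits in the plate, its flat top 12 mm below the rail's top face, its lower end 22 mm above the base board. All three look alike; which one is unbonded differs each time.
- hole_left (a point): Mouth centre of the access hole at the cradle's +y end, on the rail's top face.
- loose_barrel (a joint): Travel (m) of the unbonded barrel, wherever it is: 0 stuck as found, 0.022 pushed down onto the base board (its top then 34 mm below the rail's top face). It moves only under more than about 5.5 N (nearly 1 N more at 20 mm/s) and stays where it is left.
- bonded_barrel_1 (a joint): Travel (m) of one bonded barrel: its rubbery bond gives about 0.25 mm per newton and springs back to 0; it tears beyond 7 mm (28 N).
- bonded_barrel_2 (a joint): Travel (m) of the other bonded barrel, which behaves like bonded_barrel_1.
- drift_grip (a point): Centre of the handle of the drift (about 120 g), which stands upright in its stand: square black handle 18 x 18 mm, 50 mm tall (x and y axes normal to its sides, z up along it), below it a steel collar 28 mm in diameter, 6 mm thick, then a rod. With the drift home the collar rests on the stand's top, this point 31 mm above it.
- drift_tip (a point): Centre of the end of the drift's steel rod, 8 mm in diameter and 75 mm long below the collar; 106 mm below the handle's centre.
- stand_mouth (a point): Centre of the top face of the drift's stand, at the mouth of its bore: a fixed wooden block 60 x 60 mm, 85 mm tall, with a vertical bore 14 mm in diameter right through.
- spare_barrel: Loose brass barrel standing on the table, 18 mm in diameter, 30 mm tall; origin at the centre of its underside. To be left alone.
- tape_roll: Empty tape roll of cardboard lying flat, 100 mm in diameter, 45 mm tall; origin at the centre of its underside. To be left alone.
- jar: Closed jar, 60 mm in diameter, 85 mm tall; origin at the centre of its underside. To be left alone.
Things that resemble listed ones, but are neither listed nor needed, are in the scene too. What is meant by the part that bears drift_grip is not blue, and is the smaller of those in its own colour.

How it is judged:
On the way, in this order (a step that is already met when the one before it is completed fails the run):
1. the drift is lifted out of its stand (z of drift_tip in the frame of stand_mouth above 0.005 m), for 0.1 s.
2. the unbonded barrel is pushed down onto the base board (value of joint loose_barrel above 0.019 m), for 0.2 s.
At the end, for the whole second after the job is handed in: The unbonded barrel is on the base board (travel over 19 mm), the bonded ones within 2 mm of their places, the drift home in its stand (8 mm of the axis, 4 mm of full depth, tilt under 0.12 rad), and spare barrel, tape roll and jar within 30 mm of their starts (value of joint loose_barrel above 0.019 m and value of joint each of bonded_barrel_1, bonded_barrel_2 below 0.002 m and horizontal distance between drift_grip and stand_mouth below 0.008 m and z of drift_grip in the frame of stand_mouth below 0.035 m and angle between drift_grip's own z axis and vertical below 0.12 rad and distance of each of spare_barrel, tape_roll, jar from where it was at the start of the episode below 0.03 m); the robot touches nothing.
It fails at once if a good bond is torn: a bonded barrel is pressed more than 7 mm (value of joint any of bonded_barrel_1, bonded_barrel_2 above 0.007 m).
It fails at once if the spare barrel, tape roll or jar is shifted by more than 30 mm (distance of any of spare_barrel, tape_roll, jar from where it was at the start of the episode above 0.03 m).
It also fails if it takes over 67 s, if anything falls off the work surface, if the arm or the gripper's body presses on something with over 40 N, if the wrist force passes 120 N, or if a joint passes its speed limit or range.

## Working session

There is one attempt and no reset: what is moved stays moved. The work goes in short steps, Python scripts to look and compute and a tool call to move; the robot and the scene stay as the last step left them, time stands still between calls to the robot, and variables do not carry over. Pictures are saved under pics/ and viewed, at most 10 in all, crops included, and the job is handed in when it is done.

Besides the shell and the picture viewer there is one more tool, called after "Request:" in YAML: its name, and indented under it one key for each argument. carry_out: Moves the arm, as the interface text tells. Its arguments: {"type":"object","properties":{"increments":{"type":"array","items":{"type":"number"}},"grip":{"type":"number"},"newtons":{"type":"number"}},"required":["increments"]}

```bash
mkdir -p pics; ls
cat > h.py <<'E'
import numpy as np, cv2
from cell import readout, vision, arm
def K(c,shape=(400,640)):
    f=200/np.tan(np.radians(c["fov_y"])/2); return f
def ray(c,u,v):
    f=K(c); d=np.array([(u-c["cx"])/f,(v-c["cy"])/f]); p=d.copy()
    for _ in range(20): p=d/(1+c["k1"]*(p@p))
    P=np.array(c["pose"]); return P[:3,3], P[:3,:3]@np.array([p[0],-p[1],-1])
def onz(c,u,v,z):
    o,d=ray(c,u,v); return o+d*(z-o[2])/d[2]
def proj(c,X):
    P=np.array(c["pose"]); q=P[:3,:3].T@(np.array(X)-P[:3,3]); s=np.array([q[0],-q[1]])/-q[2]
    s=s*(1+c["k1"]*(s@s)); f=K(c); return s*f+[c["cx"],c["cy"]]
def snap(n,name):
    c=vision.calibration(n); im=vision.get_image(n); cv2.imwrite(f"pics/{name}.png",im[:,:,::-1]); return c,im
E
python3 - <<'E'
from h import *
for n in("scene","top"):
    c,im=snap(n,n+"0"); print(n,c)
print(readout.observe(), arm.tcp_to_grasp)
E
```

```text
pics
scene {'fov_y': 52.39597880600282, 'cx': 325.1829573631287, 'cy': 208.26390893240458, 'k1': -0.06582735599290995, 'pose': array([[-0.61033777, -0.56642378,  0.55376159,  1.03270765],
       [ 0.79196343, -0.45113919,  0.41142115,  0.45173101],
       [ 0.01678483,  0.6896648 ,  0.72393421,  0.68184696],
       [ 0.        ,  0.        ,  0.        ,  1.        ]])}
top {'fov_y': 53.1208258308624, 'cx': 324.798174391374, 'cy': 203.3821777841743, 'k1': 0.007464105156649348, 'pose': array([[ 0.00962394,  0.9904886 , -0.13725783,  0.44456822],
       [-0.99917541,  0.01494003,  0.03775321,  0.11812259],
       [ 0.03944476,  0.13678131,  0.98981563,  0.97354029],
       [ 0.        ,  0.        ,  0.        ,  1.        ]])}
{'clock': 0.1, 'joints': array([-1.24057876,  0.43514029,  0.02495272,  1.57399223, -0.01158863,
        1.13399231, -0.07511131]), 'dq': array([-0.00091717,  0.00040337,  0.00014853, -0.00427637,  0.0005786 ,
        0.00022719,  0.00060069]), 'joint_efforts': array([ 3.00092630e-03, -6.69127107e+01,  9.87837687e-01, -3.15141821e+01,
       -6.05225866e-02,  3.74737568e-02,  7.34807509e-05]), 'position': array([0.26199514, 0.56694057, 0.22603666]), 'ee_rot': array([-6.74624108e-01, -3.06812696e+00,  2.16252922e-03]), 'force': array([-0.48660484,  0.45809436, -0.47455077]), 'ft_torque': array([-0.0107134 ,  0.02236989, -0.00664642]), 'gripper_force': 0.0, 'width': 0.9976970733938886} -0.0188
```

View pics/scene0.png

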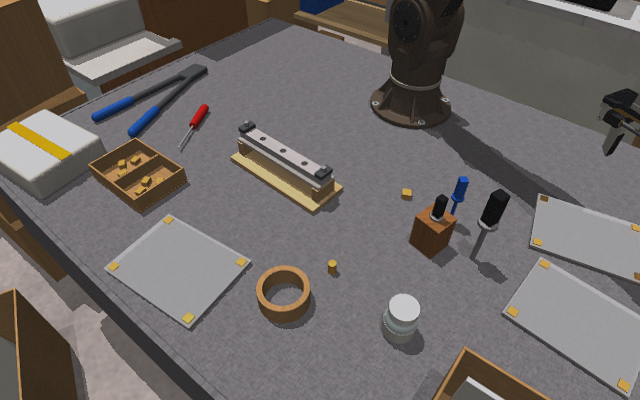

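View pics/top0.png

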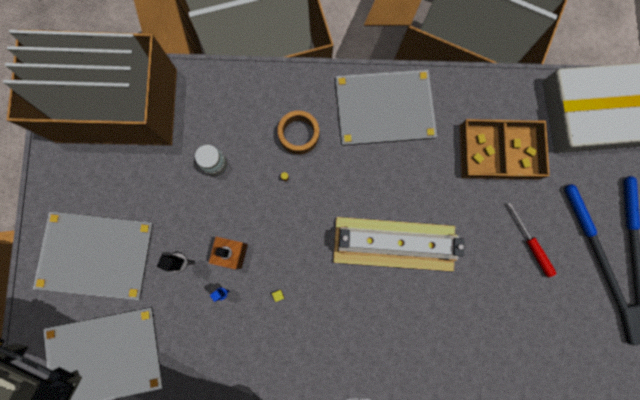

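The scene picture shows the candidates for the drift: a small black handle in the wooden block (scene 440,207; top 224,253), a larger black one standing free (scene 494,205; top 173,262) and a blue one (scene 461,187; top 220,294). By the description it is the small black one in the block. The cradle is at top (395,243), with its holes at about (370,240), (401,243) and (432,245).

Run:
```python
from h import *
c,im=vision.calibration("top"),cv2.imread("pics/top0.png")
hsv=cv2.cvtColor(im,cv2.COLOR_BGR2HSV)
# holes: brass inside rail
m=((hsv[...,0]>15)&(hsv[...,0]<35)&(hsv[...,1]>110)).astype(np.uint8); w=np.zeros_like(m); w[232:253,355:447]=m[232:253,355:447]
n,l,s,ce=cv2.connectedComponentsWithStats(w)
for i in range(1,n):
    if s[i][4]>8: print("hole",s[i],ce[i],onz(c,*ce[i],0.067), onz(c,*ce[i],.079))
# black handle, both views -> two-view
b=(hsv[...,2]<35).astype(np.uint8); w=np.zeros_like(b); w[240:268,208:246]=b[240:268,208:246]
n,l,s,ce=cv2.connectedComponentsWithStats(w)
for i in range(1,n):
    if s[i][4]>8: print("blk",s[i],ce[i],onz(c,*ce[i],0.141))
o=((hsv[...,0]<14)&(hsv[...,1]>140)).astype(np.uint8); w=np.zeros_like(o); w[230:275,200:250]=o[230:275,200:250]
p=cv2.findNonZero(w); r=cv2.minAreaRect(p); print("block",r,onz(c,*r[0],.085))
for q in cv2.boxPoints(r): print(onz(c,*q,.085))
cs=vision.calibration("scene")
for u,v in((440,197),(439,218)): print("scene",onz(cs,u,v,.141),onz(cs,u,v,.088))
a=cv2.resize(im[225:280,195:255],None,fx=8,fy=8,interpolation=2); sc=cv2.imread("pics/scene0.png")
e=cv2.resize(sc[180:260,400:480],(440,440),interpolation=2)
cv2.imwrite("pics/crop.png",np.hstack([cv2.resize(a,(350,440)),e]))
```

```text
hole [368 238   5   5  21] [369.66666667 240.14285714] [ 0.48757352 -0.01919417  0.067     ] [ 0.48700425 -0.01737649  0.079     ]
hole [399 240   4   6  18] [400.5 242.5] [ 0.48304878 -0.08964721  0.067     ] [ 0.4825394  -0.08689693  0.079     ]
hole [429 243   5   5  19] [431.15789474 244.84210526] [ 0.47854297 -0.15996685  0.067     ] [ 0.47809324 -0.15628575  0.079     ]
blk [216 248  12   9  81] [221.62962963 252.12345679] [0.45618127 0.29658783 0.141     ]
block ((227.44424438476562, 252.9868927001953), (32.69536209106445, 27.14116096496582), 13.240518569946289) [0.45521483 0.2959387  0.085     ]
[0.43442117 0.33598396 0.085     ]
[0.49183535 0.32534413 0.085     ]
[0.47623199 0.25546323 0.085     ]
[0.41892131 0.2667836  0.085     ]
scene [0.45870231 0.29789913 0.141     ] [0.40245297 0.28282446 0.088     ]
scene [0.50942444 0.32116179 0.141     ] [0.45814559 0.30836673 0.088     ]
```

View pics/crop.png

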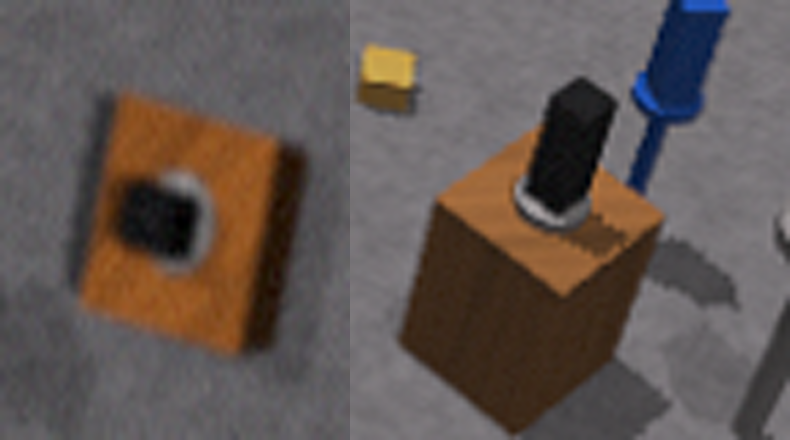

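The crop confirms it: a small black square handle on a steel collar, standing in the wooden block. The blue and the large black drifts stand outside the block. I'm moving above it for a close look.

Request:
carry_out:
  increments: [0,0,40,0,0,0,20,-30,34,0,0,0,30,-42,0,0,0,0,30,-42,0,0,0,0,30,-42,0,0,0,0,30,-42,0,0,0,0,30,-42,0,0,0,0,24,-30,0,0,0,0,0,0,0,0,0,0,0,0,0,0,0,0]
  grip: 0

```text
clock: 1.35
position: [0.4555, 0.298, 0.3004]
ee_rot: [-0.674, -3.068, 0.0]
force: [-0.8, 0.8, -0.1]
width: 1.002
gripper_force: 0.0
```

Run:
```python
from h import *
c,im=snap("wrist","w1"); s=readout.observe(); print(s["position"],s["ee_rot"],s["clock"]); print(c)
print(proj(c,(.456,.297,.141)),proj(c,(.456,.297,.085)))
```

```text
[0.45524795 0.29844591 0.30047781] [-6.72017084e-01 -3.06799243e+00 -8.90863525e-05] 1.4
{'fov_y': 69.66290168219109, 'cx': 321.76772290645505, 'cy': 202.33110210624938, 'k1': -0.05341008125154905, 'pose': array([[ 4.18629411e-01, -8.80799890e-01, -2.21226059e-01,
         3.96086849e-01],
       [ 9.08157114e-01,  4.05946260e-01,  1.02265783e-01,
         3.24982409e-01],
       [-2.69799375e-04, -2.43719484e-01,  9.69845730e-01,
         4.58339629e-01],
       [ 0.00000000e+00,  0.00000000e+00,  0.00000000e+00,
         1.00000000e+00]])}
[321.54996909 190.60835134] [321.59275282 181.923886  ]
```

View pics/w1.png

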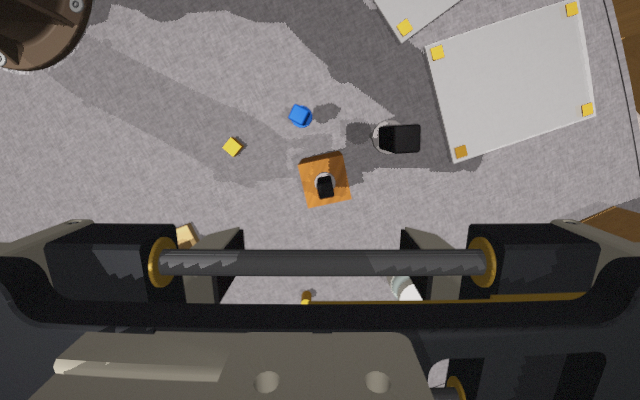

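The wrist view shows the handle at (325,187) on the orange block, the blue drift at (300,116) and the big black one at (400,138). Next I measure its yaw and position.

Run:
```python
from h import *
R=cv2.Rodrigues(np.array([-6.72017084e-01,-3.06799243,0]))[0]
f=lambda v:np.array(v)
im=cv2.imread("pics/w1.png"); c=vision.calibration("wrist")
hsv=cv2.cvtColor(im,cv2.COLOR_BGR2HSV)
b=(hsv[...,2]<60).astype(np.uint8); w=np.zeros_like(b); w[168:205,308:344]=b[168:205,308:344]
n,l,s,ce=cv2.connectedComponentsWithStats(w); i=1+s[1:,4].argmax(); print(s[i],ce[i])
r=cv2.minAreaRect(cv2.findNonZero((l==i).astype(np.uint8))); print(r)
for q in cv2.boxPoints(r): print("h",onz(c,*q,.141))
o=((hsv[...,0]<16)&(hsv[...,1]>140)).astype(np.uint8); w=np.zeros_like(o); w[145:215,290:360]=o[145:215,290:360]
r=cv2.minAreaRect(cv2.findNonZero(w)); print(r)
B=np.array([onz(c,*q,.085) for q in cv2.boxPoints(r)]); print(B,B.mean(0))
e=(B[1]-B[0],B[2]-B[1]); print([ (np.linalg.norm(x),np.degrees(np.arctan2(x[1],x[0]))) for x in e])
cv2.imwrite("pics/w1c.png",cv2.resize(im[145:215,285:365],None,fx=8,fy=8,interpolation=2))
```

```text
[317 176  17  23 297] [324.96296296 186.83501684]
((324.75, 186.75), (20.592193603515625, 14.904827117919922), 78.69007110595703)
h [0.43993335 0.29724819 0.141     ]
h [0.44374286 0.31341267 0.141     ]
h [0.46664208 0.30809415 0.141     ]
h [0.46282297 0.29163869 0.141     ]
((323.9305725097656, 178.8663787841797), (49.10845947265625, 45.25163650512695), 77.79953002929688)
[[0.41568558 0.28038511 0.085     ]
 [0.42838266 0.3372897  0.085     ]
 [0.49208594 0.32435638 0.085     ]
 [0.47938238 0.26503115 0.085     ]] [0.45388414 0.30176558 0.085     ]
[(np.float64(0.0583039317829498), np.float64(77.42167614803401)), (np.float64(0.06500291228680581), np.float64(-11.476454086899103))]
```

View pics/w1c.png

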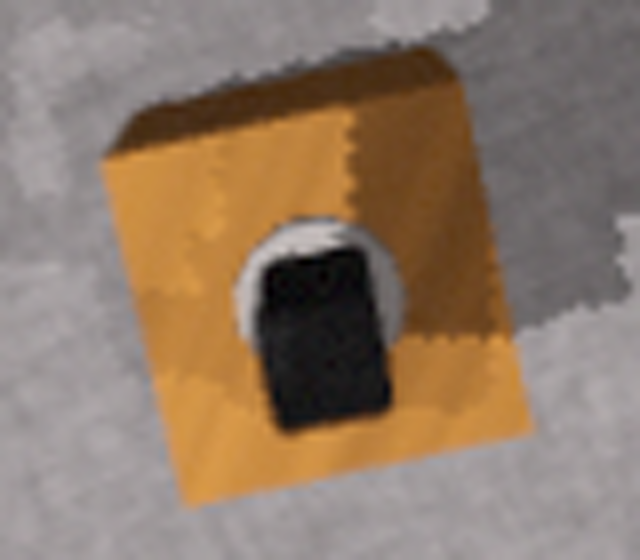

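Run:
```python
from h import *
c=vision.calibration("wrist")
print("face",onz(c,326.1,190.9,.141),"collar",onz(c,325,182.5,.091),"blocktop",onz(c,325+0,145+(155+90+505+430)/4/8,.085))
t=vision.calibration("top")
print("collar top",onz(t,226.4,252.75,.091))
a=[onz(c,285+x/8,145+y/8,.141)[:2] for x,y in((287,433),(392,410))]; d=a[1]-a[0]; print(np.degrees(np.arctan2(d[1],d[0])),np.linalg.norm(d))
```

```text
face [0.45815734 0.30203661 0.141     ] collar [0.45727814 0.30166397 0.091     ] blocktop [0.45752405 0.3016225  0.085     ]
collar top [0.45563079 0.29700335 0.091     ]
78.01620372713933 0.015240045794606829
```

Run:
```python
from h import *
c=vision.calibration("wrist");t=vision.calibration("top");s=vision.calibration("scene")
def tri(*obs):
    A=np.zeros((3,3));b=np.zeros(3)
    for k,u,v in obs:
        o,d=ray(k,u,v);d/=np.linalg.norm(d);M=np.eye(3)-np.outer(d,d);A+=M;b+=M@o
    return np.linalg.solve(A,b)
print("bigblack top",tri((c,408,140),(t,165,262),(s,497,192)))
print("blue top",tri((c,300,115),(t,219,296),(s,462,180)))
print("small top",tri((c,326,191),(t,221,252),(s,441.5,197)))
print(readout.observe()["joints"])
```

```text
bigblack top [0.43632854 0.39035659 0.19316636]
blue top [0.36791726 0.30623745 0.12341413]
small top [0.45717311 0.30002671 0.14057965]
[-0.80437625  0.24660875  0.16071794  1.66741741 -0.04217504  1.23141649
  0.50515186]
```

Heights check out: 0.1406 measured against 0.141 expected. The big black drift (top at 0.193) stands on the +y side, so I'll close the gripper along the handle axis nearest x, turning by +1.795 rad, and then descend.

Request:
carry_out:
  increments: [1,3,0,0,0,0.18,0,0,0,0,0,0.18,0,0,0,0,0,0.18,0,0,0,0,0,0.18,0,0,0,0,0,0.18,0,0,0,0,0,0.18,0,0,0,0,0,0.18,0,0,0,0,0,0.18,0,0,0,0,0,0.18,0,0,0,0,0,0.175,0,0,-35,0,0,0,0,0,-35,0,0,0,0,0,-30,0,0,0,0,0,0,0,0,0,0,0,0,0,0,0]
  grip: 0.4
  newtons: 40

```text
clock: 3.28
position: [0.4571, 0.3015, 0.2019]
ee_rot: [-1.979, 2.438, 0.0]
force: [-0.1, 0.2, -0.0]
width: 0.603
gripper_force: 0.0
```

Run:
```python
from h import *
c,im=snap("wrist","w2"); s=readout.observe(); print(s["position"],s["ee_rot"],s["clock"],s["width"],s["joints"])
R=cv2.Rodrigues(s["ee_rot"])[0]; print(R[:,1],R[:,2])
print(proj(c,(.457,.300,.141)),proj(c,s["position"]))
```

```text
[0.45751816 0.30147226 0.20217755] [-1.97785360e+00  2.43817441e+00  2.55843606e-04] 3.325 0.6002496783633504 [-0.58848882  0.33800619 -0.11976544  1.78925339  0.04651456  1.01498603
  2.20785534]
[-0.97850131  0.20623725 -0.00117781] [ 0.00150528  0.00143095 -0.99999784]
[321.33078085 213.34940532] [320.72761442 245.22593098]
```

View pics/w2.png

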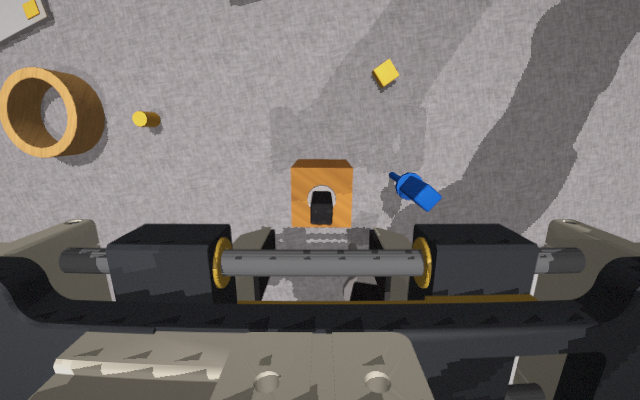

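The view shows the handle centred between the fingers (321,212), matching the predicted (321,213). I descend and grip.

Request:
carry_out:
  increments: [0,0,-35,0,0,0,0,0,-30,0,0,0,0,0,-20,0,0,0,0,0,-14,0,0,0,0,0,0,0,0,0,0,0,0,0,0,0]

```text
clock: 4.08
position: [0.4578, 0.3009, 0.1028]
ee_rot: [-1.977, 2.439, -0.0]
force: [-0.6, 0.7, 0.6]
width: 0.6
gripper_force: 0.0
```

Request:
carry_out:
  increments: [0,0,0,0,0,0,0,0,0,0,0,0,0,0,0,0,0,0,0,0,0,0,0,0,0,0,0,0,0,0]
  grip: 1
  newtons: 45

```text
clock: 4.7
position: [0.4572, 0.3004, 0.1018]
ee_rot: [-1.978, 2.441, 0.0]
force: [0.5, 0.3, 0.2]
width: 0.192
gripper_force: 45.0
```

Gripped at 17.7 mm, which is the handle width. I lift straight up.

Request:
carry_out:
  increments: [0,0,20,0,0,0,0,0,30,0,0,0,0,0,30,0,0,0,0,0,30,0,0,0,0,0,20,0,0,0,0,0,0,0,0,0,0,0,0,0,0,0]

```text
clock: 5.58
position: [0.4567, 0.3, 0.2307]
ee_rot: [1.977, -2.439, -0.0]
force: [-0.6, 0.0, -1.7]
width: 0.192
gripper_force: 45.0
```

Run:
```python
from h import *
s=readout.observe(); print(s["position"],s["force"],s["ft_torque"],s["width"])
```

```text
[0.45666191 0.29998733 0.23065051] [-0.57826779  0.00745738 -1.7486592 ] [0.09262192 0.09485957 0.00478397] 0.1919285854354997
```

Request:
carry_out:
  increments: [0,-20,0,0,0,-0.1,3,-35,0,0,0,-0.15,4,-35,0,0,0,-0.15,4,-35,0,0,0,-0.15,4,-35,0,0,0,-0.15,4,-35,0,0,0,-0.15,4,-35,0,0,0,-0.15,4,-35,0,0,0,-0.15,4,-30,0,0,0,-0.15,0,-21,0,0,0,-0.15,0,0,-20,0,0,-0.12,0,0,-20,0,0,0,0,0,0,0,0,0,0,0,0,0,0,0]

```text
clock: 7.32
position: [0.4881, -0.0157, 0.1918]
ee_rot: [-0.325, -3.124, 0.0]
force: [1.2, -0.2, -1.6]
width: 0.196
gripper_force: 45.0
```

Run:
```python
from h import *
c,im=snap("wrist","w3"); s=readout.observe(); print(s["position"],s["ee_rot"],s["force"],s["clock"],s["width"],s["joints"])
p=s["position"]
print("tip",proj(c,p-[0,0,.0918]),"A",proj(c,(.4885,-.016,.079)),"B",proj(c,(.484,-.086,.079)))
```

```text
[ 0.48843159 -0.01560331  0.19211422] [3.25562944e-01 3.12428864e+00 2.75771200e-05] [ 0.35232428  1.13005911 -1.31097706] 7.375 0.19298711865494853 [-0.31180045  0.24846619  0.2871312   1.96168134 -0.08613979  0.94260787
  1.3807853 ]
tip [322.3152697 205.5708253] A [321.89917803 200.11060737] B [251.11677905 210.01015455]
```

View pics/w3.png

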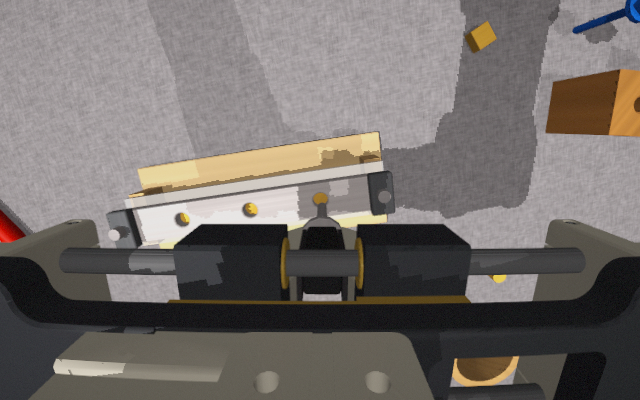

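The view shows the rod tip just over hole A at (321,199), with hole B at (251,210) and hole C at (183,219). I measure them with masks.

Run:
```python
from h import *
c=vision.calibration("wrist");im=cv2.imread("pics/w3.png"); hsv=cv2.cvtColor(im,cv2.COLOR_BGR2HSV)
m=((hsv[...,0]>12)&(hsv[...,0]<35)&(hsv[...,1]>110)).astype(np.uint8)
for u,v in((321,199),(251,210),(183,219)):
    w=np.zeros_like(m); w[v-9:v+10,u-10:u+11]=m[v-9:v+10,u-10:u+11]
    n,l,s,ce=cv2.connectedComponentsWithStats(w); i=1+s[1:,4].argmax(); print(s[i],ce[i],onz(c,*ce[i],.073))
cv2.imwrite("pics/w3c.png",cv2.resize(im[165:245,220:345],None,fx=6,fy=6,interpolation=2))
```

```text
[313 193  15  11 124] [319.88709677 198.02419355] [ 0.4879207  -0.01778038  0.073     ]
[245 203  12  11 106] [250.73584906 208.19811321] [ 0.48390061 -0.08777912  0.073     ]
[180 213   9  10  66] [184.12121212 217.56060606] [ 0.47940521 -0.15761489  0.073     ]
```

View pics/w3c.png

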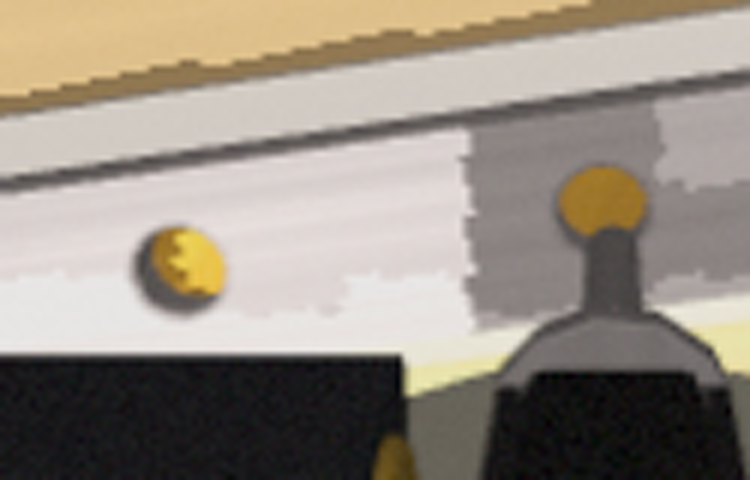

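The tip lies right under the TCP as predicted. Holes are A(.488,-.0173), B(.4838,-.0873) and C(.4793,-.1572), with 70 mm spacing as given. I enter A.

Request:
carry_out:
  increments: [0,-1.5,-10,0,0,0,0,0,-10,0,0,0,0,0,-7,0,0,0,0,0,0,0,0,0,0,0,0,0,0,0]

```text
clock: 8.0
position: [0.4883, -0.0172, 0.1648]
ee_rot: [0.326, 3.125, -0.0]
force: [0.2, 0.1, -0.8]
width: 0.195
gripper_force: 45.0
```

Request:
carry_out:
  increments: [0,0,-1,0,0,0,0,0,-1,0,0,0,0,0,-1,0,0,0,0,0,-1,0,0,0,0,0,-1,0,0,0,0,0,0,0,0,0]

```text
clock: 8.75
position: [0.4881, -0.0171, 0.1596]
ee_rot: [-0.326, -3.125, 0.0]
force: [-0.4, -0.3, -1.6]
width: 0.195
gripper_force: 45.0
```

Expected contact is at TCP z of about 0.1588. I continue in small steps.

Request:
carry_out:
  increments: [0,0,-1,0,0,0,0,0,-1,0,0,0,0,0,0,0,0,0,0,0,0,0,0,0]

```text
clock: 9.25
position: [0.4883, -0.0171, 0.1579]
ee_rot: [0.326, 3.124, 0.0]
force: [-0.2, -0.5, 1.1]
width: 0.194
gripper_force: 45.0
```

Request:
carry_out:
  increments: [0,0,-1,0,0,0,0,0,-1,0,0,0,0,0,0,0,0,0,0,0,0,0,0,0]

```text
clock: 9.75
position: [0.4884, -0.0171, 0.1562]
ee_rot: [0.326, 3.124, 0.0]
force: [-0.9, -0.8, 7.4]
width: 0.19
gripper_force: 45.0
```

Request:
carry_out:
  increments: [0,0,-1,0,0,0,0,0,0,0,0,0,0,0,0,0,0,0]

```text
clock: 10.12
position: [0.4885, -0.0171, 0.1554]
ee_rot: [0.326, 3.124, 0.001]
force: [-2.7, -0.4, 11.0]
width: 0.196
gripper_force: 45.0
```

Hole A is springy at about 4 N/mm and well past 5.5 N, so it is bonded. I move to hole B.

Request:
carry_out:
  increments: [0,0,15,0,0,0,0,0,19,0,0,0,0,0,0,0,0,0,-1,-25,0,0,0,0,-2,-25,0,0,0,0,-1,-20,0,0,0,0,0,0,0,0,0,0,0,0,-10,0,0,0,0,0,-10,0,0,0,0,0,-6,0,0,0,0,0,-3,0,0,0,0,0,0,0,0,0,0,0,0,0,0,0]

```text
clock: 11.75
position: [0.4844, -0.0871, 0.16]
ee_rot: [0.326, 3.124, 0.0]
force: [-0.2, -0.4, -0.9]
width: 0.193
gripper_force: 45.0
```

Request:
carry_out:
  increments: [0,0,-1,0,0,0,0,0,-1,0,0,0,0,0,0,0,0,0,0,0,0,0,0,0]

```text
clock: 12.25
position: [0.4844, -0.0872, 0.1579]
ee_rot: [0.326, 3.124, 0.0]
force: [0.4, -0.5, 1.2]
width: 0.199
gripper_force: 45.0
```

Request:
carry_out:
  increments: [0,0,-1,0,0,0,0,0,-1,0,0,0,0,0,0,0,0,0,0,0,0,0,0,0]

```text
clock: 12.75
position: [0.4845, -0.0872, 0.1562]
ee_rot: [0.326, 3.124, 0.0]
force: [-1.2, -0.2, 7.7]
width: 0.193
gripper_force: 45.0
```

Request:
carry_out:
  increments: [0,0,-1,0,0,0,0,0,0,0,0,0,0,0,0,0,0,0]

```text
clock: 13.12
position: [0.4846, -0.0872, 0.1555]
ee_rot: [0.326, 3.124, 0.0]
force: [-1.9, 0.0, 10.2]
width: 0.193
gripper_force: 45.0
```

Hole B is also bonded. I move to hole C and feel it too before pushing.

Request:
carry_out:
  increments: [0,0,15,0,0,0,0,0,19,0,0,0,0,0,0,0,0,0,-2,-25,0,0,0,0,-2,-25,0,0,0,0,-1,-20,0,0,0,0,0,0,0,0,0,0,0,0,-10,0,0,0,0,0,-10,0,0,0,0,0,-6,0,0,0,0,0,-3,0,0,0,0,0,0,0,0,0,0,0,0,0,0,0]

```text
clock: 14.75
position: [0.4794, -0.1572, 0.16]
ee_rot: [0.326, 3.124, -0.0]
force: [0.0, -0.0, 0.1]
width: 0.195
gripper_force: 45.0
```

Request:
carry_out:
  increments: [0,0,-1,0,0,0,0,0,-1,0,0,0,0,0,-1,0,0,0,0,0,-1,0,0,0,0,0,0,0,0,0]

```text
clock: 15.38
position: [0.4794, -0.1572, 0.1558]
ee_rot: [0.326, 3.124, -0.0]
force: [-0.6, -0.6, 3.2]
width: 0.192
gripper_force: 45.0
```

Request:
carry_out:
  increments: [0,0,-1,0,0,0,0,0,0,0,0,0,0,0,0,0,0,0]

```text
clock: 15.75
position: [0.4793, -0.1572, 0.1547]
ee_rot: [0.326, 3.124, -0.0]
force: [0.4, 0.5, 2.3]
width: 0.19
gripper_force: 45.0
```

Hole C gives way at a constant force of about 4–5 N, so it is the unbonded one. I push it down.

Request:
carry_out:
  increments: [0,0,-1.5,0,0,0,0,0,-1.5,0,0,0,0,0,-1.5,0,0,0,0,0,-1.5,0,0,0,0,0,-1.5,0,0,0,0,0,-1.5,0,0,0,0,0,-1.5,0,0,0,0,0,-1.5,0,0,0,0,0,-1.5,0,0,0,0,0,-1.5,0,0,0,0,0,-1,0,0,0,0,0,0,0,0,0]

```text
clock: 17.25
position: [0.4792, -0.1571, 0.1386]
ee_rot: [-0.326, -3.125, 0.0]
force: [2.1, 0.6, 2.2]
width: 0.197
gripper_force: 45.0
```

Request:
carry_out:
  increments: [0,0,-1,0,0,0,0,0,-1,0,0,0,0,0,0,0,0,0,0,0,0,0,0,0]

```text
clock: 17.75
position: [0.4792, -0.1571, 0.1367]
ee_rot: [0.326, 3.125, 0.0]
force: [1.8, -1.6, 1.7]
width: 0.191
gripper_force: 45.0
```

Request:
carry_out:
  increments: [0,0,-1,0,0,0,0,0,0,0,0,0,0,0,0,0,0,0]

```text
clock: 18.12
position: [0.4794, -0.1572, 0.1364]
ee_rot: [0.326, 3.124, 0.0]
force: [-0.6, 0.2, 11.8]
width: 0.199
gripper_force: 45.0
```

The barrel bottomed after about 22 mm of travel. I lift out and return over the stand, turning back to the grasp yaw.

Request:
carry_out:
  increments: [0,0,25,0,0,0,0,0,35,0,0,0,0,0,37,0,0,0,0,20,0,0,0,0.07,-2,38,0,0,0,0.15,-2,38,0,0,0,0.15,-2,38,0,0,0,0.15,-2,38,0,0,0,0.15,-2,38,0,0,0,0.15,-2,38,0,0,0,0.15,-2,38,0,0,0,0.15,-2,38,0,0,0,0.15,-2,38,0,0,0,0.15,-2,38,0,0,0,0.15,-2,30,0,0,0,0,0,20,0,0,0,0,0,7.5,0,0,0,0,0,0,0,0,0,0,0,0,0,0,0,0]

```text
clock: 20.5
position: [0.4574, 0.2991, 0.2326]
ee_rot: [1.976, -2.442, 0.001]
force: [0.5, -0.3, -1.1]
width: 0.194
gripper_force: 45.0
```

Run:
```python
from h import *
c,im=snap("wrist","w4"); s=readout.observe(); print(s["position"],s["ee_rot"],s["force"],s["clock"],s["width"],s["joints"][6])
p=s["position"]; print("tip",proj(c,p-[0,0,.0918]),"mouth",proj(c,(.4575,.3005,.085)))
cv2.imwrite("pics/w4c.png",cv2.resize(im[130:250,250:400],None,fx=5,fy=5,interpolation=2))
```

```text
[0.45744645 0.2991652  0.23275974] [ 1.97598174e+00 -2.44197028e+00  6.63145806e-04] [-0.71903129 -0.18290214 -0.48542268] 20.55 0.19666805041645624 2.2120922061926045
tip [321.54307946 205.59871238] mouth [321.81621518 193.69548351]
```

View pics/w4c.png

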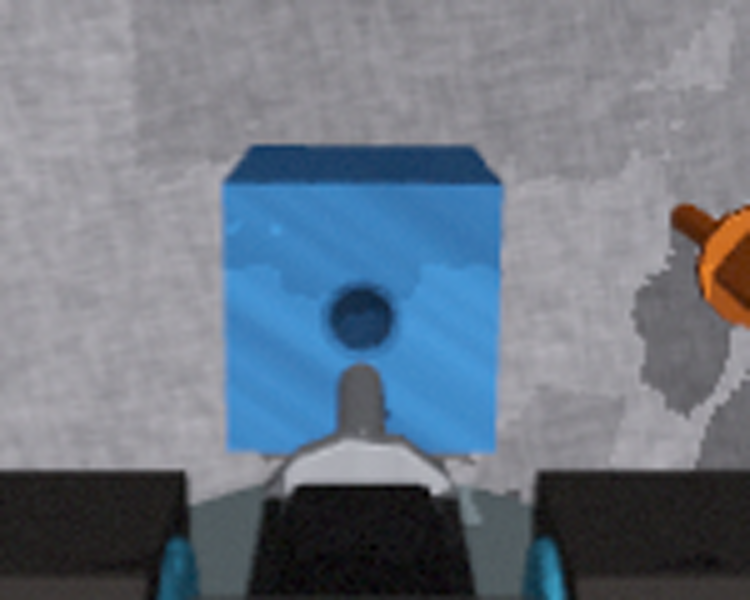

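In the crop (red and blue swapped), the bore mouth is at wrist (322,194), within 0.5 px of the prediction, and the tip is in line with it. I lower it.

Request:
carry_out:
  increments: [0,1,-20,0,0,0,0,0,-20,0,0,0,0,0,-12,0,0,0,0,0,-10,0,0,0,0,0,0,0,0,0]

```text
clock: 21.18
position: [0.457, 0.301, 0.1703]
ee_rot: [1.977, -2.44, -0.0]
force: [0.0, -0.8, -1.2]
width: 0.195
gripper_force: 45.0
```

Request:
carry_out:
  increments: [0,0,-15,0,0,0,0,0,-15,0,0,0,0,0,-15,0,0,0,0,0,-12,0,0,0,0,0,-6,0,0,0,0,0,-3,0,0,0,0,0,0,0,0,0,0,0,0,0,0,0]

```text
clock: 22.18
position: [0.4574, 0.3015, 0.1051]
ee_rot: [-1.978, 2.44, -0.0]
force: [0.1, -0.1, -1.3]
width: 0.194
gripper_force: 45.0
```

Request:
carry_out:
  increments: [0,0,-1,0,0,0,0,0,-1,0,0,0,0,0,-1,0,0,0,0,0,0,0,0,0,0,0,0,0,0,0]

```text
clock: 22.8
position: [0.4572, 0.3014, 0.1018]
ee_rot: [-1.978, 2.441, 0.0]
force: [-0.3, -0.4, -1.2]
width: 0.193
gripper_force: 45.0
```

Request:
carry_out:
  increments: [0,0,-0.6,0,0,0,0,0,0,0,0,0,0,0,0,0,0,0]

```text
clock: 23.18
position: [0.4572, 0.3014, 0.1017]
ee_rot: [-1.978, 2.441, -0.0]
force: [-2.0, -1.6, 6.4]
width: 0.198
gripper_force: 45.0
```

Request:
carry_out:
  increments: [0,0,0,0,0,0,0,0,0,0,0,0,0,0,0,0,0,0,0,0,0,0,0,0,0,0,0,0,0,0]
  grip: 0.4

```text
clock: 23.8
position: [0.4571, 0.3014, 0.1011]
ee_rot: [1.978, -2.441, -0.0]
force: [0.8, 0.0, 0.2]
width: 0.594
gripper_force: 0.0
```

Request:
carry_out:
  increments: [0,0,20,0,0,0,0,0,30,0,0,0,0,0,30,0,0,0,0,0,20,0,0,0,0,0,0,0,0,0,0,0,0,0,0,0]

```text
clock: 24.55
position: [0.4568, 0.3011, 0.2003]
ee_rot: [1.977, -2.44, -0.0]
force: [-0.5, -0.4, 0.8]
width: 0.599
gripper_force: 0.0
```

Run:
```python
from h import *
c,im=snap("wrist","w5"); ct,it=snap("top","t5"); s=readout.observe(); print(s["position"],s["force"],s["clock"],s["width"])
a=cv2.resize(im[140:250,240:400],(480,330)); b=cv2.resize(it[225:280,330:470],(480,190)); d=cv2.resize(it[140:300,150:310],(300,300))
o=np.zeros((520,790,3),np.uint8); o[:330,:480]=a; o[330:,:480]=b; o[:300,485:785]=d; cv2.imwrite("pics/end.png",o[:,:,::-1])
```

```text
[0.45663469 0.30097031 0.20000148] [-0.95342656 -0.52465945 -0.75417802] 24.65 0.6018508842297363
```

View pics/end.png

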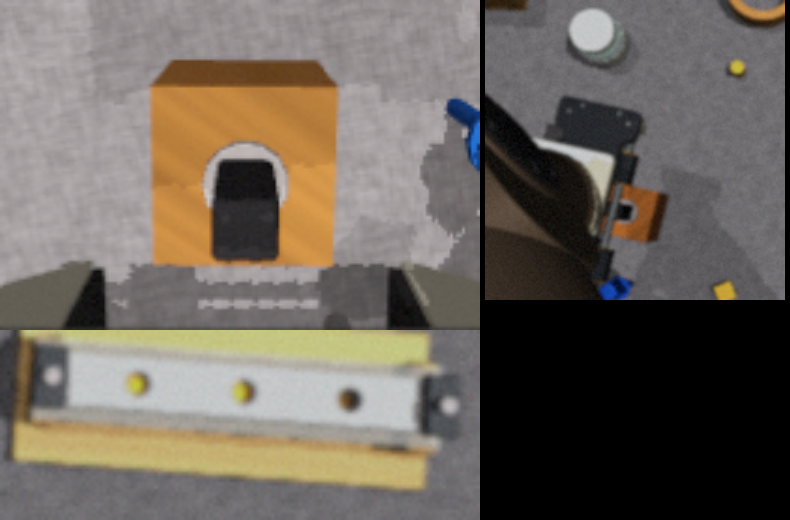

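The drift sits upright with its collar on the block. Hole C is now dark and deep, holes A and B still show bright brass, and the jar and spare barrel are where they were. I hand in.

```bash
python3 -c "from cell import arm; print(arm.sign_off())"
```

```text
the job is handed in; nothing more can be done
None
```

The unbonded barrel (top-camera right, the cradle's end at world -y) is pushed down about 22 mm onto the base board, the two bonded barrels sprang back after pressing about 3 mm, the drift is home in its stand, and the job is handed in at about 25 s; the verdict was not shown.

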